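# Set out the labware in its nests

## Robot

A 6-joint arm with a two-finger parallel gripper is mounted at the origin on a cart in front of the work surface, level with it; the furniture and walls round the work are solid. World frame = base frame: x ahead of the robot, y to its left, z up, the work surface at z = 0. Lengths are in mm, angles in rad, forces in N, time in s.
With the tool pointing down it reaches from about 350 to 875 mm from the base axis. Payload 4.2 kg.
Tool frame: the origin (TCP) lies midway between the tips of the shut fingers; the grasp point (between the pads) lies 19 mm behind it; z points along the fingers, y is the line along which they close (so a half turn about z gives the same grasp; the last joint's range is limited). The gripper opens to 85 mm and grips with 20 to 120 N. Pads are 22 mm wide; open, the fingers measure 114 mm over their backs; the gripper's body (76 mm by 85 mm) begins 54 mm behind the grasp point. The pads swing forward as they close: fully open they stand 13 mm farther back than shut.
Start: joints at [1.471, 0.385, 0.008, 0, -1.194, -0.259], TCP at [219.436, 585.19, 231.312] pointing down, gripper open.
Joint ranges: [-3.14, 3.14], [-1.21, 2.06], [-1.07, 1.41], [-3.16, 2.05], [-2.99, -0.16], [-3.1, 3.1]. Speed limits (rad/s): [2.79, 2.79, 3.14, 3.14, 3.14, 3.14].

## Interface

Orientations are given as a unit quaternion [x, y, z, w].
In Python, from bench import arm, eyes, nets gives the robot as it stands.
- The arm moves only by the tool apply_moves, never from a script. Its arguments are lists of equal length, an entry for each row: "delta_rot": the turn, a rotation vector about the tool's x, y, z as a fraction of full scale, a list of three; "xyz": the shift along the tool's x, y, z as a fraction of full scale, a list of three; "hand": the gripper command: -1 is fully open, 1 is shut, values between are in proportion. In form: {"delta_rot": [[ax, ay, az], ...], "xyz": [[dx, dy, dz], ...], "hand": [hand, ...]}. A call has 1 to 20 rows; each row shifts and turns the commanded pose from where the row before left it, along the tool's axes as they then stand; what a row does not reach is not made up. Full scale, the value 1, is 0.025 m for a shift and 6 degrees for a turn. A row lasts 1/12 s, in which the tool goes at most 41.7 mm and 7.16 degrees, less where a joint would pass 70% of its speed; a pose out of reach is approached as far as the arm can. A call with a number of a shift or a turn outside -1 to 1 is refused whole. A call with a gripper value outside its range is refused whole. The fingers move at their own pace and stop on an object; the grip force is fixed at half the most. Time passes only in rows, so rows that do not move let the fingers close. It gives the time, the measured TCP pose, the force, the opening and the grip force at its end, in the units of the state.
- arm.read_state(): the state, without advancing time (a new reading comes with each control period).
- eyes.get_image(name): name is "scene" or "top" or "wrist"; returns a dict with "frame" (480x640x3 uint8, red, green, blue), "range_z" (480x640 float32, mm along the optical axis (not along the pixel's ray), 0 where there is no reading), "camera_matrix" (3x3 intrinsics, pixels), "dist" ([k1, k2, p1, p2, k3] as OpenCV has them; the pictures are not rectified), "R" (3x3) and "t" (3): a world point X has camera coordinates R X + t; the wrist camera has in their place "hand_eye" (4x4, takes a point from camera to tool coordinates, whose origin is the TCP and whose axes are the flange's). Camera axes: x right, y down, z forward; pixel columns grow to the right and rows downward; lengths in mm; the calibration is good to about 2 mm. A picture is of the moment at which its call begins: read the wrist's pose just before it.
- arm.job_done(): hands the job in; it is judged then, once.
Trained networks look in a picture, given as the dict that the camera call returned (one of the last four; its "shot" number tells which), for a name from the list of things; names that differ only in an ending like _2 or _b are one class to them, and where a whole thing is asked for, a point or a joint stands for the part that bears it (a point fixed in the world has none). Each returns a list of dicts, best first, with "score" (0 to 1); they miss things now and then, are a little off and sometimes report something else, mostly with a low value. They report only what shows in the picture. A call takes as long as a camera call.
- nets.look_for(name, picture): "bbox" ([left, top, right, bottom] in pixels, round what is visible of it).
- nets.masks_of(name, picture): "region" (480x640 bool, what is visible of it) and "bbox" ([left, top, right, bottom] in pixels, round what is visible of it).
The state is a dict: "clock": time; "joints": joint angles; "joint_vel": joint speeds; "joint_efforts": joint torques, N m; "position": TCP position; "ee_rot": TCP orientation; "contact_force": force on the tool from outside, world axes, zero at the start; "wrist_torque": the same for the moment, N m; "gripper_width": finger opening in mm; "grasp_force": force on a finger pad.
Only numpy, scipy, OpenCV 4.12 (cv2) and the standard library are available. Lean on these libraries where they do the work, as an engineer would, in place of code of your own. Each camera call takes 0.05 s, during which the arm holds its last target. There are 200 camera calls.

## Task

Set up the bench for the next run: put the reagent bottle, the stoppered flask, the tip refill and the single culture tube each into the aluminium nest whose recess has its outline, bottle and flask standing upright and kept upright on the way, refill right way up, every piece flat on the nest's floor inside its rim. Set them down gently rather than dropping them, let go of them, and leave the petri dish and the marker pen where they are.

Things in the scene. Friction and masses are not known exactly. Their poses are not given: they have to be found in the camera images.
- bottle: White reagent bottle with a ribbed white screw cap (fixed), standing. Round body 47 mm in diameter up to about z = 65 mm, then a shoulder; cap 30 mm in diameter from z = 83 to 100 mm; 100 mm high; about 0.13 to 0.27 kg. Origin: centre of its underside, z up. Can be gripped across the body.
- flask: Clear conical glass flask with a pale stopper (fixed), standing. Base 80 mm in diameter, narrowing to the neck; 145 mm high with the stopper. To the gripper it behaves as a plain cone from the base up to z = 125 mm (about 36 mm across at z = 105 mm, 28 mm at 125 mm). Grip it by the neck, 100 to 118 mm above its underside; about 0.13 to 0.25 kg. Origin: centre of its underside, z up.
- refill: Green blister of refill pipette tips, a flat block lying on its base: 60 mm (its x) by 115 mm (its y) by 30 mm high, its sides narrowing to about 55 x 106 mm at the top, 40 to 85 g. Origin: centre of its underside, z up. Grip it across the 60 mm. Either way round (half turn) is right.
- tube: Single clear-glass culture tube with whitish filling, a cotton plug at one end and a thin green band near it, lying on its own: 193 mm long (its y), 19 mm thick, 20 to 45 g; it does not roll. Origin: centre of its underside, at mid-length; its y runs along the tube, z up. Grip it across its middle. Either way round is right.
- nest_small_round: Square aluminium plate 84 x 84 mm, 10 mm high, with a round recess 63 mm in diameter in its middle, floor of the recess 3 mm above the worktop (7 mm deep); nest of the bottle. Its origin is the centre of its underside, on the worktop, z up. Fixed to the worktop. 
- nest_large_round: Square aluminium plate 116 x 116 mm, 10 mm high, with a round recess 96 mm in diameter in its middle, floor 3 mm above the worktop (7 mm deep); nest of the flask. Its origin is the centre of its underside, on the worktop, z up. Fixed to the worktop. 
- nest_rectangle: Oblong aluminium plate 86 mm (its x) by 141 mm (its y), 3 mm thick, with four corner brackets 10 mm high and 5 mm thick that enclose 76 x 131 mm; the middles of its sides are open for fingers (75 mm gap in each long side); nest of the tip refill, which rests on the 3 mm plate with its 115 mm along the nest's y. Its origin is the centre of its underside, on the worktop, z up. Fixed to the worktop. 
- nest_long: Long narrow aluminium plate 46 mm (its x) by 219 mm (its y), 3 mm thick, with corner brackets 10 mm high and 5 mm thick that enclose 36 x 209 mm; the middle 109 mm of each long side is open for fingers; nest of the culture tube, which rests on the 3 mm plate along the nest's y. Its origin is the centre of its underside, on the worktop, z up. Fixed to the worktop. 
- dish: Bystander: flat round petri dish with pale beige or greyish filling, 93 mm in diameter, 15 mm high, behind the nests; to be left alone. Origin: centre of its underside.
- marker: Bystander: marker pen, white barrel with blue cap, 131 mm long (its y), 11 mm thick, lying behind the nests; to be left alone. Origin: centre of its underside.

How it is judged (in metres and radians):
At the end, for the whole second after the job is handed in: Each piece in its own nest, flat on the floor (underside below 6 mm, level to 0.1 rad) and at rest: bottle and flask within 11 mm of the nest's centre, refill and tube within 14 mm and 0.25 rad of the nest's length; dish and marker moved less than 20 mm (horizontal distance between bottle and nest_small_round below 0.011 m and z of bottle in the frame of nest_small_round below 0.006 m and angle between each of bottle, flask, refill, tube's own z axis and vertical below 0.1 rad and linear speed of each of bottle, flask, refill, tube below 0.02 m/s and angular speed of each of bottle, flask, refill, tube below 0.2 rad/s and horizontal distance between flask and nest_large_round below 0.011 m and z of flask in the frame of nest_large_round below 0.006 m and horizontal distance between refill and nest_rectangle below 0.014 m and z of refill in the frame of nest_rectangle below 0.006 m and angle between the y axis of refill and the y axis of nest_rectangle, either way round below 0.25 rad and horizontal distance between tube and nest_long below 0.014 m and z of tube in the frame of nest_long below 0.006 m and angle between the y axis of tube and the y axis of nest_long, either way round below 0.25 rad and distance of each of dish, marker from where it was at the start of the episode below 0.02 m); the robot touches nothing.
It fails at once if the bottle or the flask leans over by more than 35 degrees (angle between any of bottle, flask's own z axis and vertical above 0.61 rad).
It fails at once if a piece is dropped (let go over its nest with its underside more than 20 mm above the worktop) or slammed onto its nest (more than 60 N) ((horizontal distance between bottle and nest_small_round below 0.03 m and height (world z) of bottle above 0.02 m and contact force between bottle and the fingers below 0.05 N) or (horizontal distance between flask and nest_large_round below 0.03 m and height (world z) of flask above 0.02 m and contact force between flask and the fingers below 0.05 N) or (horizontal distance between refill and nest_rectangle below 0.03 m and height (world z) of refill above 0.02 m and contact force between refill and the fingers below 0.05 N) or (horizontal distance between tube and nest_long below 0.03 m and height (world z) of tube above 0.02 m and contact force between tube and the fingers below 0.05 N) or contact force between bottle and nest_small_round above 60 N or contact force between flask and nest_large_round above 60 N or contact force between refill and nest_rectangle above 60 N or contact force between tube and nest_long above 60 N).
It fails at once if the dish or the marker is pushed from its place by more than 20 mm (distance of any of dish, marker from where it was at the start of the episode above 0.02 m).
It also fails if it takes over 104 s, if anything falls off the work surface, if the arm or the gripper's body presses on something with over 40 N, if the wrist force passes 120 N, or if a joint passes its speed limit or range.

## Working session

There is one attempt and no reset: what is moved stays moved. The work goes in short steps, Python scripts to look and compute and a tool call to move; the robot and the scene stay as the last step left them, time stands still between calls to the robot, and variables do not carry over. Pictures are saved under pics/ and viewed, at most 14 in all, crops included, and the job is handed in when it is done.

Besides the shell and the picture viewer there is one more tool, called as a command line: name --argument value ..., lists and objects as JSON in quotes. apply_moves: Moves the arm, as the interface text tells. Its arguments: {"type":"object","properties":{"delta_rot":{"type":"array"},"xyz":{"type":"array"},"hand":{"type":"array"}},"required":["delta_rot","xyz","hand"]}

```bash
mkdir -p pics
cat > h.py <<'E'
import numpy as np, cv2
from scipy.spatial.transform import Rotation as Ro
from bench import arm, eyes, nets
def cloud(d,mask,T=None):
    v,u=np.nonzero(mask&(d["range_z"]>0)); z=d["range_z"][v,u]
    p=cv2.undistortPoints(np.stack([u,v],1).astype(float)[:,None],np.array(d["camera_matrix"]),np.array(d["dist"]))[:,0]
    P=np.c_[p*z[:,None],z]
    if T is None: return (P-np.array(d["t"]))@np.array(d["R"])
    return P@T[:3,:3].T+T[:3,3]
def wristT(d,s):
    T=np.eye(4);T[:3,:3]=Ro.from_quat(s["ee_rot"]).as_matrix();T[:3,3]=s["position"]
    return T@np.array(d["hand_eye"])
NAMES="bottle flask refill tube nest_small_round nest_large_round nest_rectangle nest_long dish marker".split()
def rect(P):
    (c,wh,a)=cv2.minAreaRect(P[:,:2].astype(np.float32)); 
    if wh[0]>wh[1]: a+=90; wh=wh[::-1]
    # long axis direction angle (deg) from +x
    return np.round(c),np.round(wh),round((a+90)%180,1)
E
cat > a.py <<'E'
from h import *
s=arm.read_state();print(s)
for cam in ["top","scene"]:
    d=eyes.get_image(cam); cv2.imwrite(f"pics/{cam}0.png",d["frame"][:,:,::-1])
    for n in NAMES:
        for m in nets.masks_of(n,d)[:2]:
            P=cloud(d,m["region"])
            if len(P)<20: print(cam,n,m["score"],m["bbox"],"few");continue
            zs=np.percentile(P[:,2],[5,50,95]).round()
            print(cam,n,round(m["score"],2),np.round(m["bbox"]),len(P),rect(P),"med",np.median(P,0).round(),"z",zs)
E
python3 a.py
```

```text
{'clock': 0.0, 'joints': array([ 1.47060637e+00,  3.85588337e-01,  6.61484940e-03, -5.13917456e-04,
       -1.19398728e+00, -2.58611472e-01]), 'joint_vel': array([ 0.00034143, -0.00075981, -0.0001091 ,  0.00067468,  0.00091298,
       -0.00080608]), 'joint_efforts': array([-6.78429551e-04, -3.92291594e+01,  1.88402134e+01,  4.18634132e+00,
       -4.69056540e-03,  6.80684863e-06]), 'position': array([219.23637902, 584.66117154, 230.19588517]), 'ee_rot': array([ 9.83933279e-01, -1.78533116e-01, -1.52446092e-04,  1.09772648e-03]), 'contact_force': array([-0.42456596, -0.1219234 , -0.01765206]), 'wrist_torque': array([-0.05710255,  0.02368729,  0.03145368]), 'grasp_force': 0.0, 'gripper_width': 85.372137439022}
top bottle 0.57 [191. 296. 212. 315.] 326 (array([445., 327.]), array([41., 46.]), 4.6) med [444. 321.  73.] z [ 19.  73. 104.]
top flask 0.68 [429. 223. 482. 258.] 1671 (array([ 623., -331.]), array([ 88., 144.]), 90.9) med [ 623. -330.    4.] z [-1.  4. 11.]
top flask 0.63 [447. 298. 477. 331.] 747 (array([ 417., -332.]), array([71., 78.]), 177.9) med [ 417. -324.   53.] z [ 13
[... 2294 characters left out ...]
   7.] z [ 1.  7. 13.]
scene nest_rectangle 0.69 [367. 335. 453. 412.] 3329 (array([ 625., -330.]), array([ 93., 148.]), 89.5) med [ 623. -337.    4.] z [ 1.  4. 10.]
scene nest_long 0.93 [313. 253. 374. 335.] 1943 (array([ 617., -112.]), array([ 47., 222.]), 78.5) med [ 616. -121.    4.] z [ 1.  4. 11.]
scene dish 0.73 [421. 281. 468. 320.] 1479 (array([ 774., -232.]), array([94., 95.]), 35.7) med [ 771. -238.   15.] z [ 7. 15. 18.]
scene dish 0.2 [242. 283. 277. 366.] 756 (array([ 436., -112.]), array([ 22., 187.]), 77.1) med [ 430. -130.   18.] z [12. 18. 21.]
scene marker 0.62 [360. 224. 405. 255.] 215 (array([772., -21.]), array([ 15., 127.]), 102.5) med [772. -32.  10.] z [ 6. 10. 13.]
```

```bash
cat > b.py <<'E'
from h import *
for cam in ["top","scene"]:
    d=eyes.get_image(cam); P=cloud(d,np.ones((480,640),bool))
    def f(x,y,r,z0,z1):
        Q=P[(np.hypot(P[:,0]-x,P[:,1]-y)<r)&(P[:,2]>z0)&(P[:,2]<z1)]
        c,rr=cv2.minEnclosingCircle(Q[:,:2].astype(np.float32)); return len(Q),Q.mean(0).round(),np.round(c),round(rr)
    print(cam,"cap",f(441,320,50,93,112),"body",f(441,320,50,20,65),"stop",f(417,-330,60,135,155),"cone",f(417,-330,60,10,60))
E
python3 b.py
```

```text
top cap (118, array([445., 330., 100.]), array([446., 331.]), 16) body (74, array([442., 315.,  44.]), array([444., 330.]), 23) stop (154, array([ 418., -335.,  143.]), array([ 418., -337.]), 17) cone (405, array([ 415., -322.,   33.]), array([ 416., -336.]), 40)
scene cap (102, array([443., 326.,  99.]), array([444., 328.]), 16) body (314, array([440., 313.,  43.]), array([442., 323.]), 23) stop (340, array([ 416., -341.,  142.]), array([ 417., -339.]), 16) cone (1273, array([ 406., -356.,   33.]), array([ 415., -338.]), 39)
```

View pics/top0.png

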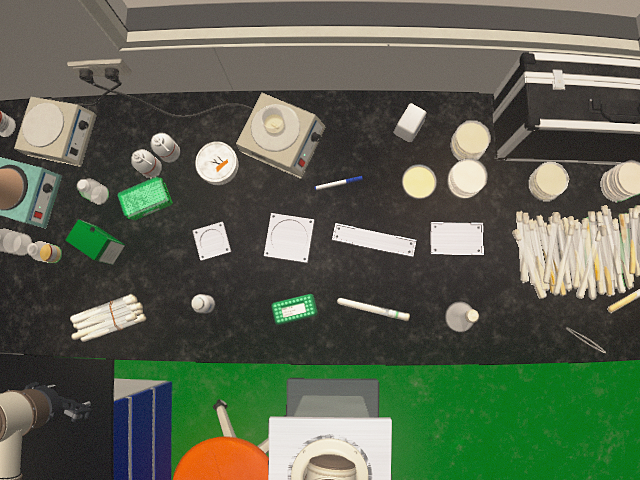

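apply_moves --delta_rot '[[0,0,1],[0,0,1],[0,0,1],[0,0,1],[0,0,1],[0,0,1],[0,0,1],[0,0,1],[0,0,1],[0,0,1],[0,0,1],[0,0,0.57],[0,0,0],[0,0,0]]' --xyz '[[0,0,0],[0,0,0],[0,0,0],[0,0,0],[0,0,0],[0,0,0],[0,0,0],[0,0,0],[0,0,0],[0,0,0],[0,0,0],[0,0,0],[0,0,0],[0,0,0]]' --hand '[-1,-1,-1,-1,-1,-1,-1,-1,-1,-1,-1,-1,-1,-1]'

```text
clock: 2.37
position: [219.5, 585.2, 231.3]
ee_rot: [0.708, -0.706, 0.0, -0.0]
contact_force: [-0.3, -0.0, 0.6]
gripper_width: 85.5
grasp_force: 0.0
```

apply_moves --delta_rot '[[0,0,0],[0,0,0],[0,0,0],[0,0,0],[0,0,0],[0,0,0],[0,0,0],[0,0,0],[0,0,0],[0,0,0],[0,0,0],[0,0,0],[0,0,0]]' --xyz '[[0.93,-0.816,0],[0.93,-0.816,0],[0.93,-0.816,0],[0.93,-0.816,0],[0.93,-0.816,0],[0.93,-0.816,0],[0.93,-0.816,0],[0.93,-0.816,0],[0.93,-0.816,0],[0.93,-0.816,0],[0.93,-0.816,0],[0,0,0],[0,0,0]]' --hand '[-1,-1,-1,-1,-1,-1,-1,-1,-1,-1,-1,-1,-1]'

```text
clock: 3.45
position: [444.8, 328.4, 231.4]
ee_rot: [-0.707, 0.708, 0.0, 0.0]
contact_force: [-0.8, -0.2, -0.4]
gripper_width: 85.5
grasp_force: 0.0
```

```bash
cat > w.py <<'E'
import sys
from h import *
s=arm.read_state(); d=eyes.get_image("wrist"); T=wristT(d,s)
cv2.imwrite(f"pics/{sys.argv[1]}.png",d["frame"][:,:,::-1])
print(s["position"].round(1),s["joints"].round(2))
for n in sys.argv[2:]:
    for m in nets.masks_of(n,d)[:2]:
        P=cloud(d,m["region"],T)
        if len(P)<20: print(n,m["score"],"few");continue
        zt=np.percentile(P[:,2],97); Q=P[P[:,2]>zt-8]
        c,r=cv2.minEnclosingCircle(Q[:,:2].astype(np.float32))
        print(n,round(m["score"],2),np.round(m["bbox"]),len(P),rect(P),"top z",round(zt),"topslice",len(Q),Q.mean(0).round(),np.round(c),round(r))
E
python3 w.py w1 bottle nest_small_round
```

```text
[444.8 328.4 231.4] [ 0.93  0.26 -0.17 -0.   -1.14 -0.93]
bottle 0.77 [295. 171. 356. 251.] 3663 (array([447., 341.]), array([48., 68.]), 74.8) top z 101 topslice 1590 [444. 330. 100.] [445. 331.] 16
nest_small_round 0.8 [ 76. 127. 197. 243.] 8964 (array([614., 321.]), array([87., 91.]), 17.6) top z 11 topslice 6540 [610. 319.   9.] [611. 320.] 58
```

View pics/w1.png

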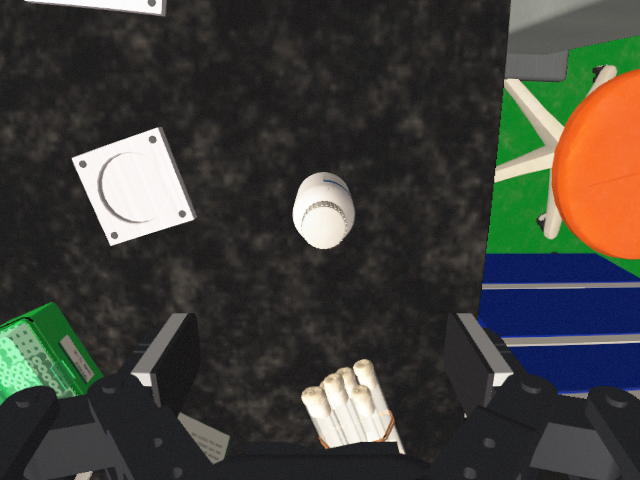

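apply_moves --delta_rot '[[0,0,0],[0,0,0],[0,0,0],[0,0,0],[0,0,0],[0,0,0],[0,0,0],[0,0,0],[0,0,0],[0,0,0],[0,0,0],[0,0,0],[0,0,0],[0,0,0],[0,0,0],[0,0,0],[0,0,0],[0,0,0],[0,0,0]]' --xyz '[[-0.064,0,0.8],[0,0,0.9],[0,0,0.9],[0,0,0.9],[0,0,0.9],[0,0,0.9],[0,0,0.9],[0,0,0.8],[0,0,0.6],[0,0,0.34],[0,0,0],[0,0,0],[0,0,0],[0,0,0],[0,0,0],[0,0,0],[0,0,0],[0,0,0],[0,0,0]]' --hand '[-1,-1,-1,-1,-1,-1,-1,-1,-1,-1,-1,1,1,1,1,1,1,1,1]'

```text
clock: 5.18
position: [444.3, 331.9, 34.4]
ee_rot: [0.707, -0.707, -0.0, -0.001]
contact_force: [-3.0, -0.7, 5.9]
gripper_width: 45.5
grasp_force: 61.2
```

apply_moves --delta_rot '[[0,0,0],[0,0,0],[0,0,0],[0,0,0],[0,0,0],[0,0,0],[0,0,0],[0,0,0],[0,0,0],[0,0,0],[0,0,0],[0,0,0],[0,0,0],[0,0,0],[0,0,0],[0,0,0],[0,0,0]]' --xyz '[[0,0,-0.3],[0,0,-0.6],[0,0,-0.6],[0,0,-0.6],[0,0,-0.3],[0,-0.4,0],[0.05,-0.8,0],[0.05,-0.8,0],[0.05,-0.8,0],[0.05,-0.8,0],[0.05,-0.8,0],[0.05,-0.8,0],[0.05,-0.8,0],[0.05,-0.48,0],[0,-0.2,0],[0,0,0],[0,0,0]]' --hand '[1,1,1,1,1,1,1,1,1,1,1,1,1,1,1,1,1]'

```text
clock: 6.6
position: [610.4, 320.7, 91.6]
ee_rot: [-0.707, 0.707, 0.0, -0.001]
contact_force: [0.0, -0.2, -1.8]
gripper_width: 45.2
grasp_force: 61.6
```

```bash
cat > t.py <<'E'
import sys
from h import *
s=arm.read_state();print(s["position"].round(1),s["gripper_width"],s["joints"].round(2))
for cam in ["scene","top"]:
    d=eyes.get_image(cam); cv2.imwrite(f"pics/{sys.argv[1]}_{cam}.png",d["frame"][:,:,::-1])
    for n in sys.argv[2:]:
        for m in nets.masks_of(n,d)[:1]:
            P=cloud(d,m["region"]); print(cam,n,round(m["score"],2),np.round(m["bbox"]),len(P),rect(P),"z",np.percentile(P[:,2],[3,50,97]).round())
            P=P[P[:,2]>np.percentile(P[:,2],97)-8]; c,r=cv2.minEnclosingCircle(P[:,:2].astype(np.float32)); print("   top",np.round(c),round(r))
E
python3 t.py b bottle
```

```text
[610.4 320.7  91.6] 45.215205408137116 [ 0.72  0.61  0.01 -0.   -0.98 -0.72]
scene bottle 0.75 [241. 121. 259. 167.] 692 (array([647., 405.]), array([ 47., 244.]), 66.9) z [ 63. 112. 157.]
   top [611. 314.] 15
```

apply_moves --delta_rot '[[0,0,0],[0,0,0],[0,0,0],[0,0,0],[0,0,0],[0,0,0],[0,0,0],[0,0,0],[0,0,0],[0,0,0],[0,0,0],[0,0,0]]' --xyz '[[0,0,0.3],[0,0,0.4],[0,0,0.4],[0,0,0.4],[0,0,0.3],[0,0,0.12],[0,0,0.12],[0,0,0.1],[0,0,0.06],[0,0,0.06],[0,0,0],[0,0,0]]' --hand '[1,1,1,1,1,1,1,1,1,1,1,1]'

```text
clock: 7.8
position: [611.2, 321.3, 37.5]
ee_rot: [0.707, -0.707, 0.0, -0.0]
contact_force: [-2.9, -0.4, 3.5]
gripper_width: 44.7
grasp_force: 62.1
```

apply_moves --delta_rot '[[0,0,0],[0,0,0],[0,0,0],[0,0,0],[0,0,0],[0,0,0],[0,0,0],[0,0,0],[0,0,0],[0,0,0],[0,0,0],[0,0,0],[0,0,0]]' --xyz '[[0,0,0],[0,0,0],[0,0,0],[0,0,0],[0,0,0],[0,0,-0.4],[0,0,-0.9],[0,0,-1],[0,0,-1],[0,0,-1],[0,0,-1],[0,0,-1],[0,0,-1]]' --hand '[-0.7,-1,-1,-1,-1,-1,-1,-1,-1,-1,-1,-1,-1]'

```text
clock: 8.88
position: [610.9, 321.1, 221.1]
ee_rot: [0.707, -0.707, 0.0, -0.001]
contact_force: [0.1, -0.0, 0.9]
gripper_width: 85.4
grasp_force: 0.0
```

```bash
python3 w.py w2 bottle nest_small_round; python3 t.py b2 bottle nest_small_round
```

```text
[610.9 321.1 221.1] [ 0.72  0.5   0.17  0.   -1.24 -0.72]
bottle 0.88 [289. 169. 355. 251.] 4004 (array([613., 331.]), array([57., 65.]), 52.2) top z 104 topslice 1759 [611. 319. 103.] [612. 320.] 15
nest_small_round 0.6 [261. 137. 382. 257.] 5692 (array([612., 320.]), array([85., 85.]), 106.6) top z 11 topslice 4940 [612. 312.  10.] [612. 321.] 58
[612.  321.9 222.9] 85.1881356643105 [ 0.72  0.5   0.17  0.   -1.24 -0.72]
scene bottle 0.97 [239. 141. 260. 185.] 701 (array([605., 317.]), array([44., 55.]), 144.4) z [  9.  59. 103.]
   top [610. 319.] 18
scene nest_small_round 0.73 [228. 172. 278. 192.] 473 (array([612., 318.]), array([87., 90.]), 16.2) z [ 1. 10. 14.]
   top [609. 316.] 56
top bottle 0.57 [193. 228. 222. 250.] 382 (array([607., 324.]), array([46., 58.]), 118.4) z [  5.  75. 107.]
   top [611. 321.] 16
top nest_small_round 0.56 [197. 222. 230. 260.] 637 (array([613., 321.]), array([88., 88.]), 17.7) z [-0. 10. 17.]
   top [611. 319.] 57
```

View pics/w2.png

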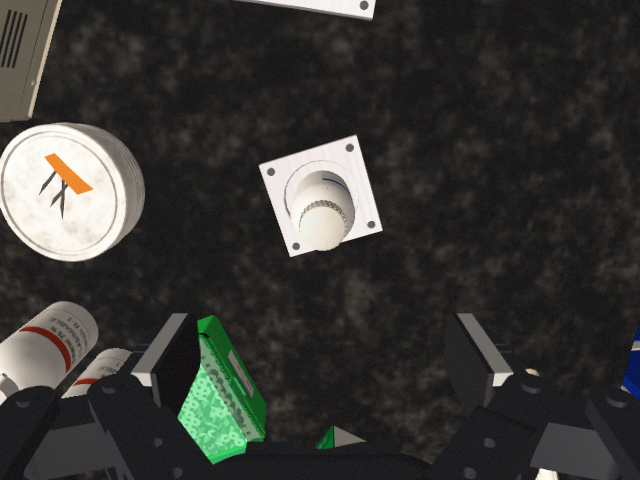

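apply_moves --delta_rot '[[0,0,0],[0,0,0],[0,0,0],[0,0,0],[0,0,0],[0,0,0],[0,0,0],[0,0,0],[0,0,0],[0,0,0],[0,0,0],[0,0,0],[0,0,0],[0,0,0],[0,0,0],[0,0,0],[0,0,0],[0,0,0],[0,0,0],[0,0,0]]' --xyz '[[1,0.3,0],[1,0.3,0],[1,0.3,0],[1,0.3,0],[1,0.3,0],[1,0.3,0],[1,0.3,0],[1,0.3,0],[1,0.3,0],[1,0.3,0],[1,0.3,0],[1,0.3,0],[1,0.3,0],[1,0.3,0],[1,0.3,0],[1,0.3,0],[1,0.3,0],[1,0.3,0],[1,0.3,0],[1,0.3,0]]' --hand '[-1,-1,-1,-1,-1,-1,-1,-1,-1,-1,-1,-1,-1,-1,-1,-1,-1,-1,-1,-1]'

```text
clock: 11.0
position: [460.4, -180.0, 218.4]
ee_rot: [0.707, -0.707, -0.0, 0.0]
contact_force: [0.8, -0.4, 0.1]
gripper_width: 85.3
grasp_force: 0.0
```

apply_moves --delta_rot '[[0,0,0],[0,0,0],[0,0,0],[0,0,0],[0,0,0],[0,0,0],[0,0,0],[0,0,0],[0,0,0]]' --xyz '[[1,0.3,0],[1,0.3,0],[1,0.3,0],[1,0.3,0],[1,0.3,0],[1,0.28,0],[0.3,0,0],[0,0,0],[0,0,0]]' --hand '[-1,-1,-1,-1,-1,-1,-1,-1,-1]'

```text
clock: 11.75
position: [416.5, -336.2, 218.2]
ee_rot: [-0.707, 0.707, 0.001, -0.0]
contact_force: [-0.2, -0.2, 0.4]
gripper_width: 85.3
grasp_force: 0.0
```

```bash
python3 w.py w3 flask
```

```text
[ 416.5 -336.2  218.2] [-0.38  0.24 -0.23 -0.   -1.1   0.38]
flask 0.77 [276. 153. 367. 276.] 8571 (array([ 411., -326.]), array([ 83., 104.]), 117.3) top z 145 topslice 2550 [ 418. -340.  143.] [ 418. -338.] 16
```

View pics/w3.png

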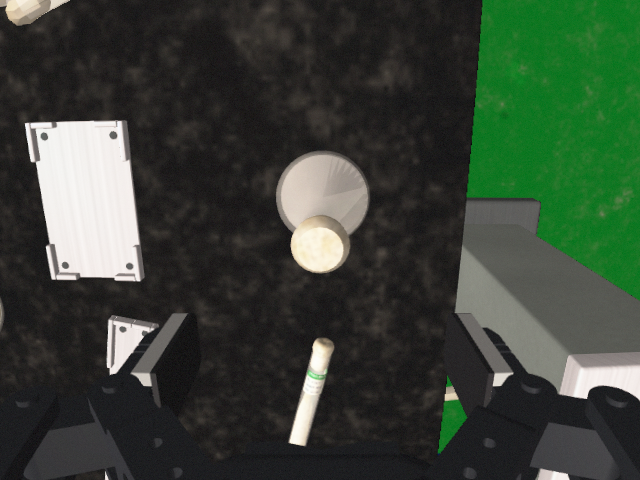

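apply_moves --delta_rot '[[0,0,0],[0,0,0],[0,0,0],[0,0,0],[0,0,0],[0,0,0],[0,0,0],[0,0,0],[0,0,0],[0,0,0],[0,0,0],[0,0,0],[0,0,0],[0,0,0],[0,0,0],[0,0,0],[0,0,0],[0,0,0]]' --xyz '[[0.08,-0.04,0.6],[0,0,0.9],[0,0,0.9],[0,0,0.9],[0,0,0.9],[0,0,0.7],[0,0,0.38],[0,0,0],[0,0,0],[0,0,0],[0,0,0],[0,0,0],[0,0,0],[0,0,0],[0,0,0],[0,0,0],[0,0,0],[0,0,0]]' --hand '[-1,-1,-1,-1,-1,-1,-1,-1,-1,1,1,1,1,1,1,1,1,1]'

```text
clock: 13.35
position: [418.1, -338.9, 88.3]
ee_rot: [0.707, -0.707, 0.001, -0.0]
contact_force: [-1.0, -0.2, 4.6]
gripper_width: 39.1
grasp_force: 58.7
```

apply_moves --delta_rot '[[0,0,0],[0,0,0],[0,0,0],[0,0,0],[0,0,0],[0,0,0]]' --xyz '[[0,0,-0.15],[0,0,-0.25],[0,0,-0.3],[0,0,-0.3],[0,0,0],[0,0,0]]' --hand '[1,1,1,1,1,1]'

```text
clock: 13.85
position: [418.1, -338.5, 112.5]
ee_rot: [0.707, -0.707, 0.001, -0.0]
contact_force: [0.4, -0.6, -1.2]
gripper_width: 39.0
grasp_force: 58.9
```

```bash
cat > v.py <<'E'
import sys
from h import *
s=arm.read_state();print(s["position"].round(1),s["gripper_width"],s["contact_force"].round(1),s["wrist_torque"].round(2))
x0,y0,x1,y1=map(int,sys.argv[2:6]); d=eyes.get_image(sys.argv[6] if len(sys.argv)>6 else "scene")
cv2.imwrite(f"pics/{sys.argv[1]}.png",cv2.resize(d["frame"][y0:y1,x0:x1,::-1],None,fx=3,fy=3))
P=cloud(d,np.ones((480,640),bool))
E
python3 v.py f1 220 290 380 460
```

```text
[ 418.1 -338.5  112.5] 38.98582361635183 [ 0.4 -0.6 -1.2] [-0.03 -0.    0.01]
```

View pics/f1.png

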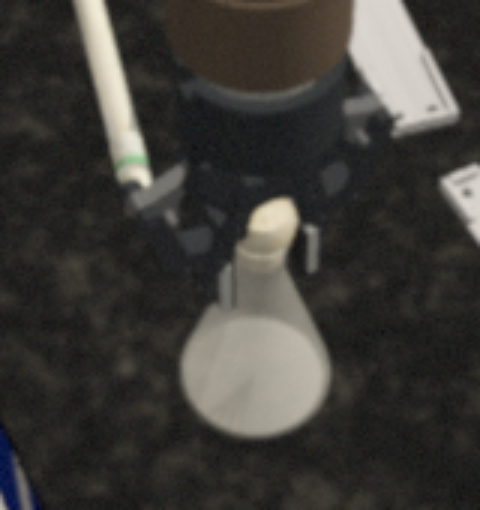

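apply_moves --delta_rot '[[0,0,0],[0,0,0],[0,0,0],[0,0,0],[0,0,0],[0,0,0],[0,0,0],[0,0,0],[0,0,0],[0,0,0],[0,0,0],[0,0,0],[0,0,0],[0,0,0],[0,0,0],[0,0,0],[0,0,0],[0,0,0],[0,0,0],[0,0,0]]' --xyz '[[0,0,-0.3],[0,0,-0.5],[0,0,-0.5],[-0.2,-0.1,-0.3],[-0.4,-0.2,0],[-0.6,-0.27,0],[-0.8,-0.36,0],[-0.8,-0.36,0],[-0.8,-0.36,0],[-0.8,-0.36,0],[-0.8,-0.36,0],[-0.8,-0.36,0],[-0.8,-0.36,0],[-0.8,-0.36,0],[-0.8,-0.36,0],[-0.8,-0.36,0],[-0.8,-0.36,0],[-0.8,-0.36,0],[-0.8,-0.36,0],[-0.8,-0.36,0]]' --hand '[1,1,1,1,1,1,1,1,1,1,1,1,1,1,1,1,1,1,1,1]'

```text
clock: 15.57
position: [557.5, -26.3, 151.0]
ee_rot: [0.707, -0.707, -0.001, 0.001]
contact_force: [0.9, 0.3, -1.1]
gripper_width: 38.9
grasp_force: 59.0
```

apply_moves --delta_rot '[[0,0,0],[0,0,0],[0,0,0],[0,0,0],[0,0,0],[0,0,0],[0,0,0],[0,0,0],[0,0,0],[0,0,0]]' --xyz '[[-0.8,-0.37,0],[-0.8,-0.37,0],[-0.8,-0.37,0],[-0.8,-0.37,0],[-0.8,-0.37,0],[-0.8,-0.36,0],[-0.6,-0.26,0],[-0.36,-0.16,0],[0,0,0],[0,0,0]]' --hand '[1,1,1,1,1,1,1,1,1,1]'

```text
clock: 16.4
position: [622.9, 115.8, 151.2]
ee_rot: [0.707, -0.707, -0.0, 0.001]
contact_force: [-0.3, -0.3, -1.2]
gripper_width: 38.8
grasp_force: 59.0
```

```bash
python3 t.py f2 flask nest_large_round
```

```text
[622.9 115.8 151.2] 38.81616470227788 [ 0.44  0.46 -0.08 -0.   -1.03 -0.44]
scene flask 0.88 [272. 146. 310. 212.] 1537 (array([651., 228.]), array([ 78., 316.]), 74.3) z [ 69. 113. 207.]
   top [622. 110.] 17
scene nest_large_round 0.68 [263. 208. 327. 247.] 1768 (array([625., 110.]), array([121., 123.]), 171.0) z [ 1.  6. 13.]
   top [621. 111.] 81
top flask 0.54 [273. 220. 299. 250.] 348 (array([613., 109.]), array([69., 82.]), 125.9) z [ 70.  98. 217.]
   top [599. 103.] 27
top nest_large_round 0.73 [328. 224. 417. 259.] 1432 (array([ 618., -111.]), array([ 48., 219.]), 78.5) z [-2.  5. 13.]
   top [ 616. -111.] 110
```

apply_moves --delta_rot '[[0,0,0],[0,0,0],[0,0,0],[0,0,0],[0,0,0],[0,0,0],[0,0,0],[0,0,0],[0,0,0],[0,0,0],[0,0,0],[0,0,0],[0,0,0]]' --xyz '[[0,0,0.3],[0,0,0.4],[0,0,0.4],[0,0,0.4],[0,0,0.3],[0,0,0.16],[0,0,0.12],[0,0,0.12],[0,0,0.12],[0,0,0.06],[0,0,0.06],[0,0,0.02],[0,0,0]]' --hand '[1,1,1,1,1,1,1,1,1,1,1,1,1]'

```text
clock: 17.78
position: [623.7, 115.8, 91.4]
ee_rot: [0.707, -0.707, 0.0, -0.0]
contact_force: [-2.3, -0.5, 4.4]
gripper_width: 39.0
grasp_force: 60.2
```

apply_moves --delta_rot '[[0,0,0],[0,0,0],[0,0,0],[0,0,0],[0,0,0],[0,0,0],[0,0,0],[0,0,0],[0,0,0],[0,0,0],[0,0,0],[0,0,0]]' --xyz '[[0,0,0],[0,0,0],[0,0,0],[0,0,0],[0,0,0],[0,0,-0.4],[0,0,-0.9],[0,0,-1],[0,0,-1],[0,0,-1],[0,0,-1],[0,0,0]]' --hand '[-0.6,-1,-1,-1,-1,-1,-1,-1,-1,-1,-1,-1]'

```text
clock: 18.78
position: [626.6, 116.2, 230.3]
ee_rot: [0.708, -0.707, 0.003, -0.005]
contact_force: [-0.8, -0.3, 1.1]
gripper_width: 85.1
grasp_force: 0.0
```

```bash
python3 w.py w4 flask nest_large_round; python3 t.py f3 flask nest_large_round refill
```

```text
[626.6 116.2 230.3] [ 0.44  0.4   0.03  0.   -1.19 -0.44]
flask 0.69 [286. 154. 376. 269.] 7956 (array([622., 115.]), array([75., 78.]), 179.2) top z 148 topslice 2332 [624. 115. 146.] [624. 117.] 17
nest_large_round 0.93 [257. 115. 409. 266.] 10121 (array([622., 114.]), array([117., 120.]), 171.7) top z 11 topslice 8301 [622. 104.  10.] [622. 113.] 81
[623.2 115.7 223.1] 85.27862929121656 [ 0.44  0.41  0.02 -0.   -1.18 -0.44]
scene flask 0.92 [274. 169. 308. 236.] 1508 (array([663., 202.]), array([ 79., 276.]), 64.6) z [  3.  52. 148.]
   top [622. 113.] 16
scene nest_large_round 0.59 [262. 205. 324. 248.] 1181 (array([626., 119.]), array([123., 140.]), 81.2) z [ 1. 10. 14.]
   top [620. 112.] 82
top flask 0.68 [284. 221. 298. 256.] 485 (array([616., 101.]), array([43., 77.]), 165.9) z [  8.  49. 150.]
   top [607. 106.] 26
top nest_large_round 0.57 [267. 218. 316. 262.] 839 (array([615., 115.]), array([119., 133.]), 172.6) z [ 0.  9. 16.]
   top [621. 112.] 78
top refill 0.87 [272. 293. 317. 324.] 986 (array([433.,  96.]), array([ 64., 111.]), 104.6) z [ 7. 30. 36.]
   top [434.  97.] 56
```

View pics/w4.png

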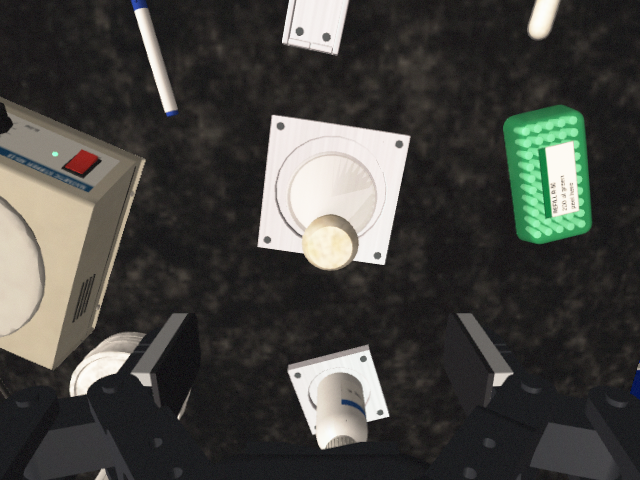

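apply_moves --delta_rot '[[0,0,0],[0,0,0],[0,0,0],[0,0,0],[0,0,0],[0,0,0],[0,0,0],[0,0,0],[0,0,-1],[0,0,-1],[0,0,-0.4],[0,0,0],[0,0,0]]' --xyz '[[0.1,0.95,0],[0.1,0.95,0],[0.1,0.95,0],[0.1,0.95,0],[0.1,0.95,0],[0.1,0.95,0],[0.1,0.95,0],[0.04,0.95,0],[0,0,0],[0,0,0],[0,0,0],[0,0,0],[0,0,0]]' --hand '[-1,-1,-1,-1,-1,-1,-1,-1,-1,-1,-1,-1,-1]'

```text
clock: 20.42
position: [433.5, 97.1, 222.9]
ee_rot: [0.79, -0.613, 0.0, -0.0]
contact_force: [0.1, -0.8, 0.1]
gripper_width: 85.4
grasp_force: 0.0
```

```bash
python3 w.py w5 refill; python3 -c "
from h import *
s=arm.read_state();R=Ro.from_quat(s['ee_rot']).as_matrix();print(s['position'],np.degrees(np.arctan2(R[1,1],R[0,1])))"
```

```text
[433.5  97.1 222.9] [ 0.59  0.08 -0.42  0.   -1.07 -0.34]
refill 0.95 [285. 131. 359. 264.] 9117 (array([433., 100.]), array([ 59., 120.]), 105.8) top z 32 topslice 8735 [435.  94.  30.] [435.  96.] 57
[433.58017889  97.12442912 222.7691384 ] -165.6358579474615
```

View pics/w5.png

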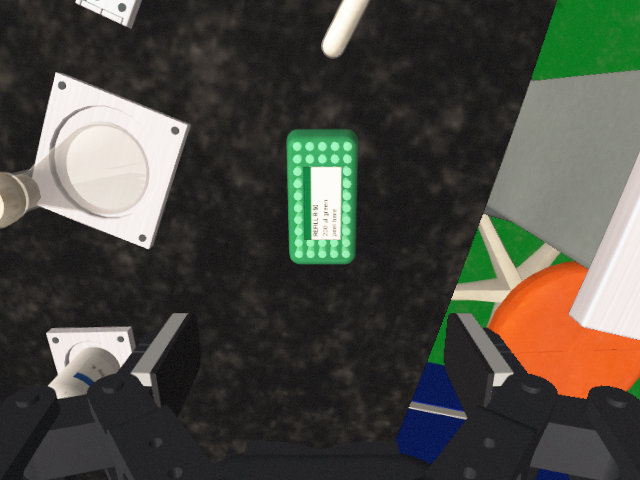

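apply_moves --delta_rot '[[0,0,0],[0,0,0],[0,0,0],[0,0,0],[0,0,0],[0,0,0],[0,0,0],[0,0,0],[0,0,0],[0,0,0],[0,0,0],[0,0,0],[0,0,0],[0,0,0],[0,0,0],[0,0,0],[0,0,0],[0,0,0],[0,0,0],[0,0,0]]' --xyz '[[0,-0.04,0.6],[0,0,1],[0,0,1],[0,0,1],[0,0,1],[0,0,1],[0,0,1],[0,0,0.9],[0,0,0.7],[0,0,0.4],[0,0,0.2],[0,0,0],[0,0,0],[0,0,0],[0,0,0],[0,0,0],[0,0,0],[0,0,0],[0,0,0],[0,0,0]]' --hand '[-1,-1,-1,-1,-1,-1,-1,-1,-1,-1,-1,-1,1,1,1,1,1,1,1,1]'

```text
clock: 22.18
position: [435.2, 97.8, 4.3]
ee_rot: [0.79, -0.613, 0.0, -0.001]
contact_force: [-1.5, -0.2, 6.5]
gripper_width: 55.9
grasp_force: 63.7
```

apply_moves --delta_rot '[[0,0,0],[0,0,0],[0,0,0],[0,0,0],[0,0,0.8],[0,0,0.8],[0,0,0.8],[0,0,0],[0,0,0],[0,0,0],[0,0,0],[0,0,0],[0,0,0],[0,0,0],[0,0,0],[0,0,0],[0,0,0],[0,0,0],[0,0,0],[0,0,0]]' --xyz '[[0,0,-0.3],[0,0,-0.6],[0,0,-0.7],[0,0,-0.6],[0,0,-0.2],[0,0,0],[0,0,0],[0.4,-0.17,0],[0.7,-0.3,0],[0.9,-0.4,0],[0.9,-0.4,0],[0.9,-0.4,0],[0.9,-0.4,0],[0.9,-0.4,0],[0.9,-0.4,0],[0.9,-0.4,0],[0.9,-0.4,0],[0.9,-0.4,0],[0.9,-0.4,0],[0.9,-0.4,0]]' --hand '[1,1,1,1,1,1,1,1,1,1,1,1,1,1,1,1,1,1,1,1]'

```text
clock: 23.85
position: [556.7, -178.8, 63.8]
ee_rot: [0.707, -0.707, 0.0, -0.0]
contact_force: [1.3, 0.1, -0.8]
gripper_width: 55.6
grasp_force: 63.8
```

apply_moves --delta_rot '[[0,0,0],[0,0,0],[0,0,0],[0,0,0],[0,0,0],[0,0,0],[0,0,0],[0,0,0],[0,0,0]]' --xyz '[[0.9,-0.4,0],[0.9,-0.4,0],[0.9,-0.4,0],[0.9,-0.4,0],[0.9,-0.4,0],[0.9,-0.4,0],[0.7,-0.23,0],[0,0,0],[0,0,0]]' --hand '[1,1,1,1,1,1,1,1,1]'

```text
clock: 24.6
position: [621.8, -330.8, 63.1]
ee_rot: [-0.707, 0.708, 0.0, 0.0]
contact_force: [-0.7, 0.1, -1.1]
gripper_width: 55.7
grasp_force: 63.8
```

```bash
python3 t.py r1 refill nest_rectangle
```

```text
[ 621.8 -330.8   63.1] 55.72710727955298 [-0.26  0.66  0.03 -0.   -0.94  0.26]
scene refill 0.69 [401. 327. 441. 380.] 1520 (array([ 620., -349.]), array([58., 82.]), 88.3) z [63. 88. 91.]
   top [ 623. -350.] 44
scene nest_rectangle 0.76 [366. 346. 452. 413.] 2281 (array([ 612., -334.]), array([ 99., 157.]), 103.7) z [ 0.  4. 11.]
   top [ 622. -333.] 81
top refill 0.74 [436. 222. 482. 249.] 473 (array([ 620., -325.]), array([ 56., 110.]), 86.9) z [66. 88. 95.]
   top [ 619. -327.] 56
top nest_rectangle 0.78 [429. 224. 485. 255.] 488 (array([ 623., -330.]), array([ 87., 141.]), 90.3) z [-2.  5. 13.]
   top [ 618. -330.] 78
```

View pics/r1_scene.png

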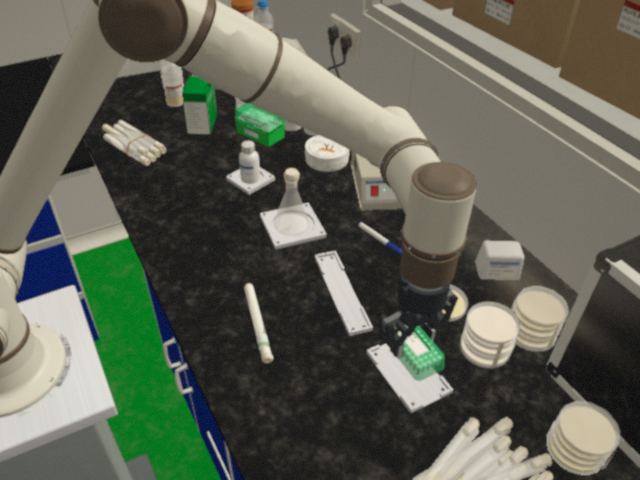

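apply_moves --delta_rot '[[0,0,0],[0,0,0],[0,0,0],[0,0,0],[0,0,0],[0,0,0],[0,0,0],[0,0,0],[0,0,0],[0,0,0],[0,0,0],[0,0,0]]' --xyz '[[0.01,-0.02,0.3],[0,0,0.4],[0,0,0.4],[0,0,0.4],[0,0,0.3],[0,0,0.12],[0,0,0.12],[0,0,0.1],[0,0,0.06],[0,0,0.06],[0,0,0],[0,0,0]]' --hand '[1,1,1,1,1,1,1,1,1,1,1,1]'

```text
clock: 25.9
position: [622.9, -330.4, 7.4]
ee_rot: [0.707, -0.707, 0.001, -0.0]
contact_force: [-1.1, 0.4, 3.4]
gripper_width: 55.9
grasp_force: 64.3
```

apply_moves --delta_rot '[[0,0,0],[0,0,0],[0,0,0],[0,0,0],[0,0,0],[0,0,0],[0,0,0],[0,0,0],[0,0,0],[0,0,0],[0,0,0],[0,0,0],[0,0,0],[0,0,0],[0,0,0]]' --xyz '[[0,0,0],[0,0,0],[0,0,0],[0,0,0],[0,0,0],[0,0,-0.4],[0,0,-0.8],[0,0,-1],[0,0,-1],[0,0,-1],[0,0,-1],[0,0,-1],[0,0,-1],[0,0,-0.8],[0,0,0]]' --hand '[-0.7,-1,-1,-1,-1,-1,-1,-1,-1,-1,-1,-1,-1,-1,-1]'

```text
clock: 27.15
position: [624.9, -331.6, 213.5]
ee_rot: [0.707, -0.707, 0.005, -0.002]
contact_force: [1.0, 0.0, 1.5]
gripper_width: 85.6
grasp_force: 0.0
```

```bash
python3 w.py w6 refill nest_rectangle; python3 t.py r2 refill tube nest_long
```

```text
[ 624.9 -331.6  213.5] [-0.26  0.53  0.2   0.   -1.23  0.26]
refill 0.69 [289. 132. 366. 273.] 9801 (array([ 624., -333.]), array([ 60., 111.]), 89.2) top z 35 topslice 9291 [ 624. -335.   33.] [ 625. -332.] 57
nest_rectangle 0.92 [272. 114. 383. 281.] 7177 (array([ 623., -331.]), array([ 89., 145.]), 88.8) top z 11 topslice 4978 [ 623. -342.    6.] [ 623. -333.] 82
[ 622.3 -330.   206.2] 85.65822378948488 [-0.26  0.54  0.19 -0.   -1.23  0.26]
scene refill 0.88 [378. 335. 438. 400.] 2282 (array([ 630., -325.]), array([ 76., 130.]), 89.1) z [ 6. 32. 36.]
   top [ 621. -331.] 58
scene tube 0.84 [243. 284. 277. 362.] 816 (array([ 436., -111.]), array([ 21., 190.]), 76.4) z [ 9. 18. 22.]
   top [ 438. -111.] 95
scene nest_long 0.68 [313. 251. 372. 336.] 2075 (array([ 621., -106.]), array([ 55., 236.]), 78.2) z [ 0.  4. 12.]
   top [ 617. -109.] 115
top refill 0.77 [440. 227. 476. 250.] 736 (array([ 621., -326.]), array([56., 94.]), 88.6) z [19. 33. 40.]
   top [ 620. -325.] 52
top tube 0.75 [265. 216. 317. 262.] 1186 (array([622., 114.]), array([117., 117.]), 171.7) z [-0. 10. 17.]
   top [622. 114.] 79
top nest_long 0.73 [330. 226. 392. 250.] 924 (array([624., -77.]), array([ 46., 147.]), 78.1) z [-1.  4. 12.]
   top [627. -77.] 74
```

View pics/w6.png

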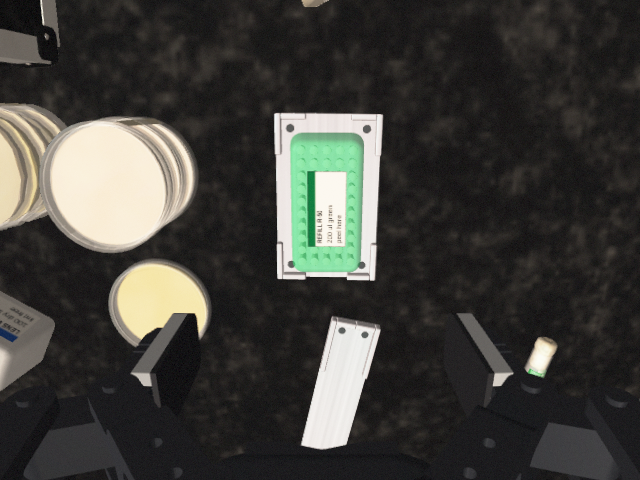

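apply_moves --delta_rot '[[0,0,0],[0,0,0],[0,0,0],[0,0,0],[0,0,0],[0,0,0],[0,0,0],[0,0,0],[0,0,0],[0,0,0],[0,0,0.8],[0,0,0.8],[0,0,0.67],[0,0,0],[0,0,0]]' --xyz '[[-0.888,0.748,0],[-0.888,0.748,0],[-0.888,0.748,0],[-0.888,0.748,0],[-0.888,0.748,0],[-0.888,0.748,0],[-0.888,0.748,0],[-0.888,0.748,0],[-0.888,0.748,0],[-0.888,0.748,0],[0,0,0],[0,0,0],[0,0,0],[0,0,0],[0,0,0]]' --hand '[-1,-1,-1,-1,-1,-1,-1,-1,-1,-1,-1,-1,-1,-1,-1]'

```text
clock: 28.95
position: [435.6, -108.4, 206.4]
ee_rot: [-0.619, 0.785, -0.0, 0.0]
contact_force: [-1.0, 0.3, 0.4]
gripper_width: 85.7
grasp_force: 0.0
```

```bash
python3 w.py w7 tube nest_long; python3 -c "
from h import *
s=arm.read_state();R=Ro.from_quat(s['ee_rot']).as_matrix();print(s['position'],np.degrees(np.arctan2(R[1,1],R[0,1])))"
```

```text
[ 435.6 -108.4  206.4] [ 0.12  0.1  -0.44  0.   -1.03 -0.36]
tube 0.78 [309.  81. 337. 313.] 5475 (array([ 437., -105.]), array([ 21., 199.]), 77.1) top z 20 topslice 5217 [ 434. -117.   17.] [ 438. -108.] 96
nest_long 0.6 [ 69. 115. 157. 362.] 12009 (array([ 617., -123.]), array([153., 208.]), 38.6) top z 10 topslice 10310 [ 615. -125.    5.] [ 601. -107.] 115
[ 435.58824136 -108.47671993  206.23601721] 166.44920884045695
```

View pics/w7.png

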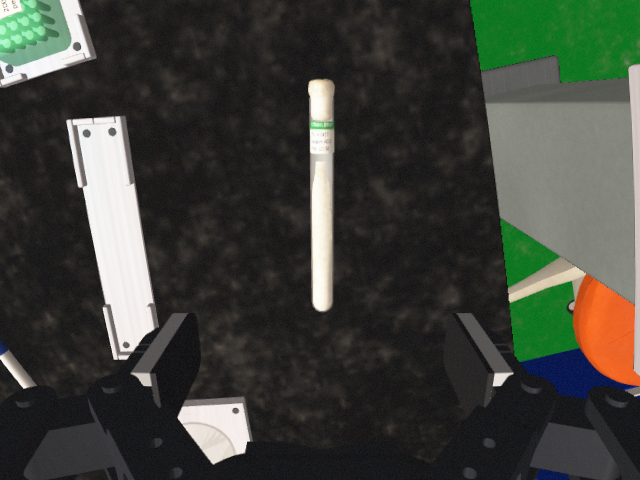

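apply_moves --delta_rot '[[0,0,0],[0,0,0],[0,0,0],[0,0,0],[0,0,0],[0,0,0],[0,0,0],[0,0,0],[0,0,0],[0,0,0],[0,0,0],[0,0,0],[0,0,0],[0,0,0],[0,0,0],[0,0,0],[0,0,0],[0,0,0],[0,0,0],[0,0,0]]' --xyz '[[-0.03,-0.04,0.6],[0,0,1],[0,0,1],[0,0,1],[0,0,1],[0,0,1],[0,0,0.9],[0,0,0.8],[0,0,0.5],[0,0,0.3],[0,0,0],[0,0,0],[0,0,0],[0,0,0],[0,0,0],[0,0,0],[0,0,0],[0,0,0],[0,0,0],[0,0,0]]' --hand '[-1,-1,-1,-1,-1,-1,-1,-1,-1,-1,-1,1,1,1,1,1,1,1,1,1]'

```text
clock: 30.77
position: [437.3, -107.8, 4.6]
ee_rot: [-0.619, 0.786, -0.0, 0.001]
contact_force: [-1.1, 1.2, 5.9]
gripper_width: 17.2
grasp_force: 60.3
```

apply_moves --delta_rot '[[0,0,0],[0,0,0],[0,0,0],[0,0,0],[0,0,0],[0,0,0],[0,0,0],[0,0,0],[0,0,0],[0,0,0],[0,0,0],[0,0,0],[0,0,0],[0,0,-0.33],[0,0,0],[0,0,0]]' --xyz '[[0,0,-0.3],[0,0,-0.6],[0,0,-0.6],[0,0,-0.5],[-0.08,-0.4,0],[-0.2,-0.9,0],[-0.2,-0.9,0],[-0.2,-0.9,0],[-0.2,-0.9,0],[-0.2,-0.9,0],[-0.2,-0.9,0],[-0.2,-0.9,0],[-0.1,-0.34,0],[0,0,0],[0,0,0],[0,0,0]]' --hand '[1,1,1,1,1,1,1,1,1,1,1,1,1,1,1,1]'

```text
clock: 32.1
position: [616.4, -110.9, 53.0]
ee_rot: [-0.631, 0.775, 0.001, -0.001]
contact_force: [1.3, 0.3, -0.7]
gripper_width: 17.7
grasp_force: 59.5
```

```bash
python3 t.py t1 tube nest_long; python3 w.py w8 tube nest_long
```

```text
[ 616.4 -110.9   53. ] 17.69719636549756 [ 0.08  0.56 -0.2  -0.   -0.82 -0.28]
scene tube 0.75 [322. 241. 368. 311.] 460 (array([ 627., -121.]), array([ 44., 182.]), 78.2) z [56. 66. 70.]
   top [ 613. -117.] 91
scene nest_long 0.78 [311. 256. 373. 337.] 1313 (array([ 599., -112.]), array([ 63., 220.]), 85.4) z [ 1.  4. 12.]
   top [ 615. -113.] 110
top tube 0.62 [390. 239. 416. 249.] 186 (array([ 602., -168.]), array([37., 96.]), 101.3) z [  2.  66. 193.]
   top [ 582. -129.] 8
top nest_long 0.86 [339. 238. 416. 257.] 460 (array([ 615., -124.]), array([ 47., 199.]), 78.4) z [-1.  5. 14.]
   top [ 608. -121.] 99
[ 616.8 -110.9   54. ] [ 0.08  0.56 -0.2  -0.   -0.82 -0.28]
tube 0.55 [289.  31. 353. 449.] 22697 (array([ 611., -132.]), array([ 26., 149.]), 79.8) top z 69 topslice 22375 [ 610. -145.   67.] [ 609. -132.] 75
nest_long 0.7 [265.  21. 376. 448.] 13867 (array([ 617., -114.]), array([ 48., 218.]), 78.1) top z 11 topslice 10618 [ 609. -160.    6.] [ 617. -113.] 109
```

View pics/w8.png

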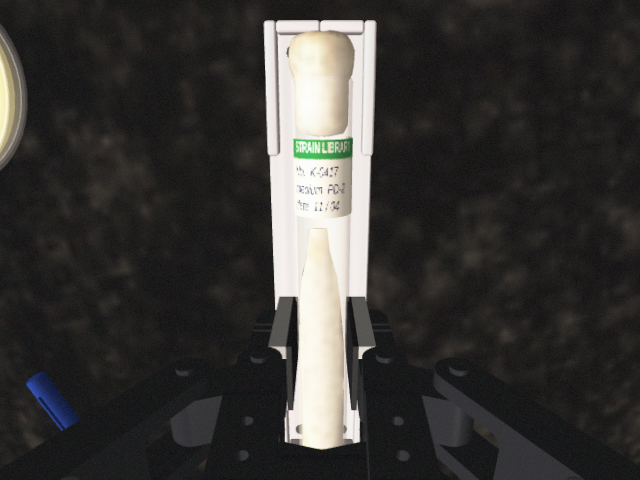

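apply_moves --delta_rot '[[0,0,0],[0,0,0],[0,0,0],[0,0,0],[0,0,0],[0,0,0],[0,0,0],[0,0,0],[0,0,0],[0,0,0],[0,0,0]]' --xyz '[[0.04,0,0.3],[0,0,0.4],[0,0,0.4],[0,0,0.3],[0,0,0.12],[0,0,0.12],[0,0,0.1],[0,0,0.07],[0,0,0.07],[0,0,0],[0,0,0]]' --hand '[1,1,1,1,1,1,1,1,1,1,1]'

```text
clock: 33.47
position: [617.1, -111.8, 7.7]
ee_rot: [-0.632, 0.775, -0.0, 0.0]
contact_force: [-1.6, 0.9, 3.5]
gripper_width: 17.8
grasp_force: 60.0
```

apply_moves --delta_rot '[[0,0,0],[0,0,0],[0,0,0],[0,0,0],[0,0,0],[0,0,0],[0,0,0],[0,0,0],[0,0,0],[0,0,0],[0,0,0],[0,0,0],[0,0,0],[0,0,0],[0,0,0]]' --xyz '[[0,0,0],[0,0,0],[0,0,0],[0,0,0],[0,0,0],[0,0,0],[0,0,-0.4],[0,0,-0.8],[0,0,-1],[0,0,-1],[0,0,-1],[0,0,-1],[0,0,-1],[0,0,-1],[0,0,0]]' --hand '[0,-0.5,-1,-1,-1,-1,-1,-1,-1,-1,-1,-1,-1,-1,-1]'

```text
clock: 34.72
position: [620.0, -112.3, 194.2]
ee_rot: [-0.632, 0.775, -0.004, 0.004]
contact_force: [1.1, -0.4, 1.3]
gripper_width: 85.5
grasp_force: 0.0
```

```bash
python3 w.py w9 tube nest_long; python3 t.py z bottle flask refill tube dish marker; python3 -c "
import cv2;cv2.imwrite('pics/c.png',cv2.hconcat([cv2.imread('pics/w9.png'),cv2.imread('pics/z_scene.png')])[:, :]);i=cv2.imread('pics/c.png');cv2.imwrite('pics/c.png',cv2.resize(i,(800,300)))"
```

```text
[ 620.  -112.3  194.2] [ 0.08  0.41 -0.04  0.   -1.1  -0.28]
tube 0.91 [314.  76. 345. 321.] 6144 (array([ 618., -109.]), array([ 22., 201.]), 78.5) top z 23 topslice 5689 [ 616. -122.   20.] [ 617. -112.] 96
nest_long 0.87 [298.  58. 359. 331.] 9712 (array([ 618., -111.]), array([ 47., 220.]), 78.4) top z 11 topslice 7280 [ 616. -120.    6.] [ 618. -111.] 111
[ 616.5 -111.7  187.2] 85.49368403483864 [ 0.08  0.42 -0.05 -0.   -1.1  -0.28]
scene bottle 0.72 [239. 139. 260. 185.] 749 (array([641., 394.]), array([ 51., 214.]), 66.4) z [  1.  57. 103.]
   top [610. 318.] 17
scene flask 0.62 [273. 172. 308. 234.] 1331 (array([614., 104.]), array([51., 75.]), 151.7) z [ 12.  55. 147.]
   top [622. 112.] 15
scene refill 0.61 [380. 332. 437. 401.] 2319 (array([ 631., -323.]), array([ 77., 133.]), 89.0) z [ 5. 32. 36.]
   top [ 622. -333.] 57
scene tube 0.65 [322. 253. 366. 327.] 695 (array([ 616., -116.]), array([ 19., 189.]), 78.9) z [12. 21. 25.]
   top [ 616. -117.] 94
scene dish 0.94 [420. 282. 466. 323.] 1478 (array([ 775., -234.]), array([90., 96.]), 28.2) z [ 4. 15. 18.]
   top [ 774. 
[... 227 characters left out ...]
7.8) z [ 15.  77. 107.]
   top [611. 320.] 15
top flask 0.44 [274. 230. 280. 252.] 121 (array([581., 114.]), array([ 27., 123.]), 45.7) z [  3.  39. 531.]
   top [532.  80.] 5
top refill 0.91 [434. 226. 478. 248.] 978 (array([ 622., -327.]), array([ 60., 110.]), 89.6) z [11. 33. 39.]
   top [ 623. -328.] 56
top tube 0.56 [341. 228. 416. 252.] 396 (array([ 602., -109.]), array([ 53., 190.]), 77.0) z [13. 21. 28.]
   top [ 616. -113.] 94
top dish 0.58 [403. 165. 438. 197.] 678 (array([ 745., -188.]), array([ 91., 200.]), 126.0) z [ 9. 16. 22.]
   top [ 733. -192.] 101
top marker 0.44 [334. 173. 359. 184.] 105 (array([778., -38.]), array([14., 80.]), 101.7) z [ 3. 11. 20.]
   top [775. -38.] 40
```

View pics/c.png

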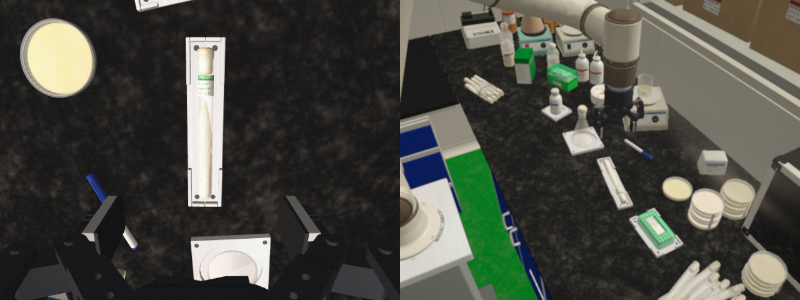

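All four pieces show seated in their nests, and the dish and marker have not moved.

```bash
python3 -c "
from bench import arm
print(arm.job_done())"
```

```text
the job is handed in; nothing more can be done
None
```

The bottle, flask, refill and tube are each seated and released in their own nests, the dish and marker were left where they were, and the job was handed in at about 35 s of the 104 s allowed; the hand-in did not report a verdict.

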